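# Stand up the fallen bottle, then hold the rack gate at its pointer

## Robot

A 6-joint arm with a two-finger parallel gripper is mounted at the origin on a cart in front of the work surface, level with it; the furniture and walls round the work are solid. World frame = base frame: x ahead of the robot, y to its left, z up, the work surface at z = 0. Lengths are in m, angles in degrees, forces in N, time in s.
With the tool pointing down it reaches from about 0.4 to 0.825 m from the base axis. Payload 7 kg.
Tool frame: the origin (TCP) lies on the centre line of the jaws, within the pads' length; the fingertips stand 19 mm ahead of it and the grasp point (between the pads) is the TCP (r.tip_extent is the distance from the TCP to the fingertips, in m); z points along the fingers, y is the line along which they close (so a half turn about z gives the same grasp; the last joint's range is limited). The gripper opens to 88 mm and grips with 3 to 60 N. Pads are 19 mm wide; open, the fingers measure 130 mm over their backs; the gripper's body (78 mm by 193 mm) begins 47 mm behind the grasp point.
Start: joints at [84.001, 20.546, 0.682, 0, -70.136, -16.507], TCP at [0.258, 0.624, 0.225] pointing down, gripper open.
Joint ranges: [-176.03, 176.03], [-82.01, 121.73], [-58.28, 71.71], [-173.87, 95.51], [-174.79, -0.11], [-173.66, 173.66]. Speed limits (degrees/s): [136.94, 136.94, 172.46, 180, 180, 180].

## Interface

Orientations are given as [roll, pitch, yaw] about the fixed x, y, z axes, in that order (R = Rz(yaw) Ry(pitch) Rx(roll)).
In Python, from plant import r gives the robot as it stands. The module is installed in compiled form; this text tells all that it offers.
- The arm moves only by the tool jog_arm, never from a script. Its argument "deltas" is a list that holds one entry, the list of rows, each a list of 5 numbers: the opening, from -1 (shut) to 1 (fully open), then the shift along the world's x, y, z in cm, then the turn about the world's z in rad. In form: [[[claw, dx, dy, dz, turn], ...]]. A call has 1 to 8 rows; each row shifts and turns the commanded pose from where the row before left it; what a row does not reach is not made up. A row lasts 1/8 s, in which the tool goes at most 62.5 mm and 10.7 degrees, less where a joint would pass 70% of its speed; a pose out of reach is approached as far as the arm can. A call with a gripper value outside its range is refused whole. The fingers move at their own pace and stop on an object; "force" is the grip in N (left out, the last holds). Time passes only in rows, so rows that do not move let the fingers close. It gives the time, the measured TCP pose, the force, the opening and the grip force at its end, in the units of the state.
- r.get_state(): the state, without advancing time (a new reading comes with each control period).
- r.capture(name): name is "scene" or "side" or "wrist"; returns the picture (384x512x3 uint8, blue, green, red); there is no depth.
- r.camera_info(name): a dict with "fx", "fy", "cx", "cy" (pixels), "view" (4x4, takes a point from world to camera coordinates). Camera axes: x right, y up, looking along -z (the intrinsics and any distortion apply to the point x, -y, -z); pixel columns grow to the right and rows downward; lengths in m; the calibration is good to about 2 mm. A picture is of the moment at which its call begins: read the wrist's pose just before it. camera_info takes no time and is no camera call; for the wrist camera it gives the pose at the moment of the call.
- r.close_job(): hands the job in; it is judged then, once.
The state is a dict: "time_s": time; "joints": joint angles; "qd": joint speeds; "joint_torque": joint torques, N m; "tcp_pos": TCP position; "eef_rot": TCP orientation; "contact_force": force on the tool from outside, world axes, zero at the start; "moment": the same for the moment, N m; "gripper_width": finger opening in m; "gripper_force": force on a finger pad.
Only numpy, scipy, OpenCV 4.12 (cv2) and the standard library are available. Lean on these libraries where they do the work, as an engineer would, in place of code of your own. Each camera call takes 0.05 s, during which the arm holds its last target. There are 200 camera calls.

## Task

A bottle has fallen forward out of the row in the bottle rack and lies across the lowered front gate: stand it upright again in its gap on the rack floor and let go of it. Then take the gate by its ball knob, swing it up until it is in line with the pointer clamped on the quadrant, and finish still holding it there, so that I can tighten the star knob: do not let go. Leave the other bottles, the pointer, the pump housing, the tape roll and the plug gauge as they are.

Things in the scene. Friction and masses are not known exactly. Their poses are not given: they have to be found in the camera images.
- rack: grey sheet-steel bottle rack fixed to the bench, 343 mm wide (y), 86 mm deep (x). Origin: on the bench top, below the middle of the gate's hinge line; x to the back of the rack, y along the hinge line to the left, z up. Hinge axis along y at z = 10 mm. Back wall up to z = 102 mm, side walls to 69 mm.
- lane (a point): middle of the rack's flat floor (lane for one row of bottles): 38 mm behind the hinge line, 14 mm above the bench; axes as the rack's. The floor runs from 36 mm in front of this point to 44 mm behind it and 167 mm to either side. The row's four places lie on its y axis at -117, -39, +39 and +117 mm.
- quadrant (a point): middle of the rim of the aluminium quadrant plate that stands upright at the rack's -y (right) side, in front of the side wall: radius 80 mm about the hinge axis, with curved slot, degree strokes and, on its outer face, a black 40 mm star knob that moves with the gate.
- gate (a joint): hinge of the front gate, rad: 0 = lying flat in front of the rack, its top flush with the rack floor; grows as the gate swings up and back, to 1.45 at most. The gate is a steel sheet 331 mm wide and 4 mm thick that ends 124 mm from the hinge axis; about 0.45 kg; falls back down when let go.
- gate_knob (a point): centre of the gate's black ball knob (32 mm ball) on a bent 9 mm stem at the gate's free edge, 110 mm to the -y side of the middle: 165 mm in front of the hinge axis and 30 mm above it when the gate is down (40 mm above the bench), 41 mm beyond the edge. It turns with the gate about the hinge axis. Its frame is the gate's: x along the sheet to the hinge, y along the hinge line.
- pointer (a joint): angle of the pointer, rad, about the same hinge axis and counted as the gate's: the gate is at the mark when joint gate equals joint pointer (sheet in line with the blade). The pointer is clamped and must not be moved.
- pointer_tip (a point): tip of the dark steel pointer blade that stands out from the rim of the quadrant, 127 mm from the hinge axis, 176.5 mm to the -y side of the rack's middle. Its frame turns with the pointer: x from the tip towards the hinge axis.
- fallen_bottle: the fallen bottle: closed white plastic, orange cap, 42 mm diameter, 156 mm tall (the top 19 mm is the cap, 38 mm diameter), about 0.18 kg. Origin: centre of its base; z along its axis from base to cap. It starts lying with its base over the rack floor and its cap on the gate, towards the robot.
- bottle_a: bottle of the same kind standing in the rack, at any of the row's three places away from the quadrant. Origin: centre of its base, z up to the cap.
- bottle_b: as bottle_a, at another of these places; the third is the fallen bottle's gap.
- bottle_c: bottle of the same kind standing in the rack at the place next to the quadrant (-117 mm). Origin as bottle_a.
- pump_housing: bystander: die-cast pump housing, 100x144x104 mm, on the bench. Origin: centre of its underside.
- tape: bystander: roll of tape, 96 mm diameter, 25 mm high, lying flat. Origin: centre of its underside.
- gauge: bystander: plug gauge standing upright, 24 mm diameter, 105 mm tall. Origin: centre of its underside.
- air_post (a point): not to be handled, only to be kept clear of: foot of the upright post (800 mm tall, 30 mm square) near the bench's front left corner. It carries an air service unit, and a stiff blue hose leads from it over the left part of the bench, about y = 0.3 to 0.55 m, 0.42 to 0.6 m above the top; all solid.
Not all that is in view belongs to the job. What is shaped like the fallen_bottle but blue is not meant.

How it is judged:
By the outcome, as a careful person would: the job done as asked, in the order asked, and still so for the second after the job is handed in, while the arm keeps its last pose, push and grip.
It also fails if it takes over 61 s, if anything falls off the work surface, if the arm or the gripper's body presses on something with over 40 N, if the wrist force passes 120 N, or if a joint passes its speed limit or range.

## Working session

There is one attempt and no reset: what is moved stays moved. The work goes in short steps, Python scripts to look and compute and a tool call to move; the robot and the scene stay as the last step left them, time stands still between calls to the robot, and variables do not carry over. Pictures are saved under pics/ and viewed, at most 10 in all, crops included, and the job is handed in when it is done.

Besides the shell and the picture viewer there is one more tool, called after "Request:" by a JSON object that holds its "fn" and its "kwargs", one argument or row to a line. jog_arm: Moves the arm, as the interface text tells. Its arguments: {"type":"object","properties":{"deltas":{"type":"array"},"force":{"type":"number"}},"required":["deltas"]}

```bash
mkdir -p pics
python3 - <<'E'
from plant import r
import cv2,numpy as np
a=r.capture("scene");b=r.capture("side");c=r.capture("wrist")
for n,i in zip(("scene","side","wrist"),(a,b,c)):
    cv2.imwrite(f"pics/{n}0.png",i); k=r.camera_info(n); print(n,{q:(np.round(v,4).tolist()) for q,v in k.items() if q!='distortion' or 1})
s=r.get_state();print(s)
E
```

```text
scene {'fx': 411.0937, 'fy': 411.0937, 'cx': 256.3691, 'cy': 194.7405, 'view': [[0.769, -0.6391, 0.0134, -0.3665], [0.4498, 0.5559, 0.6991, -0.2932], [-0.4542, -0.5316, 0.7149, -0.9314], [0.0, 0.0, 0.0, 1.0]]}
side {'fx': 472.5726, 'fy': 472.5726, 'cx': 259.8822, 'cy': 186.6755, 'view': [[0.9961, -0.0855, -0.0222, -0.4879], [0.0642, 0.5282, 0.8467, -0.1213], [-0.0606, -0.8448, 0.5316, -1.4379], [0.0, 0.0, 0.0, 1.0]]}
wrist {'fx': 313.0343, 'fy': 313.0343, 'cx': 251.8012, 'cy': 190.8842, 'view': [[-0.3832, -0.9237, 0.0012, 0.6739], [0.8857, -0.3678, -0.2831, 0.0352], [0.2619, -0.1074, 0.9591, -0.3908], [0.0, 0.0, 0.0, 1.0]]}
{'time_s': 0.15, 'joints': array([ 8.40017036e+01,  2.05819854e+01,  6.46415055e-01, -1.53446265e-02,
       -7.01367766e+01, -1.65074456e+01]), 'qd': array([-0.04052314, -0.0127501 ,  0.15773884,  0.03674383,  0.01593563,
       -0.04460947]), 'joint_torque': array([-1.09988086e-03, -5.83275104e+01,  2.93289739e+01,  7.00119361e+00,
        8.76890350e-03, -1.10954052e-04]), 'tcp_pos': array([0.25824612, 0.62323944, 0.22434041]), 'eef_rot': array([ 1.79926536e+02, -6.72628614e-03, -2.25109605e+01]), 'contact_force': array([-0.72047769, -0.0583178 , -0.66648073]), 'moment': array([-0.0148904 ,  0.00279939, -0.01065388]), 'gripper_force': 0.0, 'gripper_width': 0.08739863140575183}
```

View pics/scene0.png

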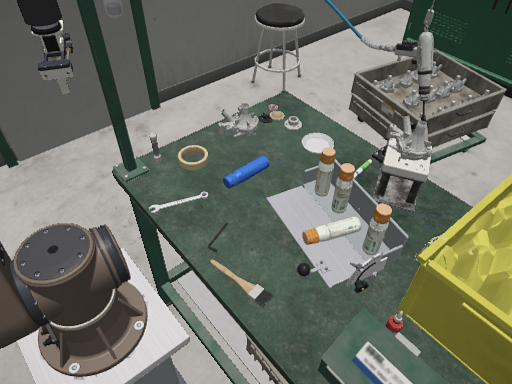

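View pics/side0.png

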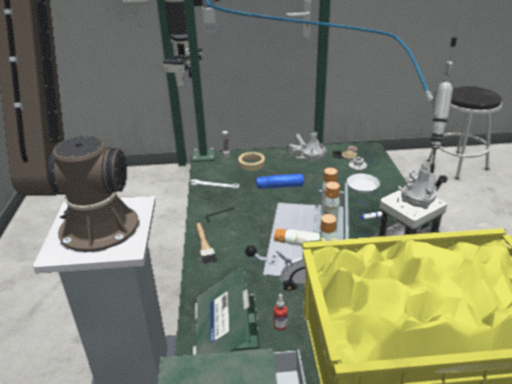

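The scene view shows the rack at about (335,220). Bottle caps stand at (327,155), (346,170) and (383,214); the fallen bottle has its cap at (309,235). The knob is at (303,269) and the quadrant at (368,272). I'll enlarge this region in both views.

```bash
cat > h.py <<'E'
import numpy as np
from plant import r
def ray(n,u,v,k=None):
    k=k or r.camera_info(n); V=np.array(k['view']); R=V[:3,:3]; c=-R.T@V[:3,3]
    d=R.T@np.array([(u-k['cx'])/k['fx'],-(v-k['cy'])/k['fy'],-1.]); return c,d
def plane(n,u,v,z,k=None):
    c,d=ray(n,u,v,k); return c+d*(z-c[2])/d[2]
def tri(p,q):
    A=np.zeros((3,3));b=np.zeros(3)
    for c,d in (p,q):
        d=d/np.linalg.norm(d);M=np.eye(3)-np.outer(d,d);A+=M;b+=M@c
    x=np.linalg.solve(A,b); return x,[np.linalg.norm(np.cross(x-c,d/np.linalg.norm(d))) for c,d in (p,q)]
def proj(n,P,k=None):
    k=k or r.camera_info(n);V=np.array(k['view']);p=V[:3,:3]@P+V[:3,3];return np.array([k['cx']+k['fx']*p[0]/-p[2],k['cy']-k['fy']*p[1]/-p[2]])
E
python3 - <<'E'
import cv2,numpy as np
a=cv2.imread("pics/scene0.png")[140:300,255:415]; b=cv2.imread("pics/side0.png")[160:300,240:360]
cv2.imwrite("pics/sc.png",cv2.resize(a,(600,600),interpolation=cv2.INTER_CUBIC))
cv2.imwrite("pics/si.png",cv2.resize(b,(600,700),interpolation=cv2.INTER_CUBIC)[:600])
from h import *
for n in("scene","side"):
    i=cv2.imread(f"pics/{n}0.png");h=cv2.cvtColor(i,cv2.COLOR_BGR2HSV)
    m=cv2.inRange(h,(5,130,90),(18,255,255))
    N,_,s,c=cv2.connectedComponentsWithStats(m)
    for q in range(1,N):
        if s[q,4]>25: print(n,s[q],c[q].round(1),"z160:",plane(n,*c[q],.160).round(3))
E
```

```text
scene [320 152  15  12 115] [326.8 158.7] z160: [ 0.678 -0.049  0.16 ]
scene [339 169  15  12 117] [345.2 175.5] z160: [ 0.666 -0.124  0.16 ]
scene [373 210  18  14 143] [380.5 217.4] z160: [ 0.623 -0.272  0.16 ]
scene [305 229  14  15 150] [312. 236.] z160: [ 0.459 -0.211  0.16 ]
side [324 175  12   7  65] [329.7 177.7] z160: [ 0.687 -0.062  0.16 ]
side [326 189  13   9  80] [332.  192.7] z160: [ 0.677 -0.14   0.16 ]
side [322 223  13   9 100] [327.9 226.9] z160: [ 0.634 -0.289  0.16 ]
side [275 230  10  12  94] [279.6 234.8] z160: [ 0.514 -0.306  0.16 ]
```

View pics/sc.png

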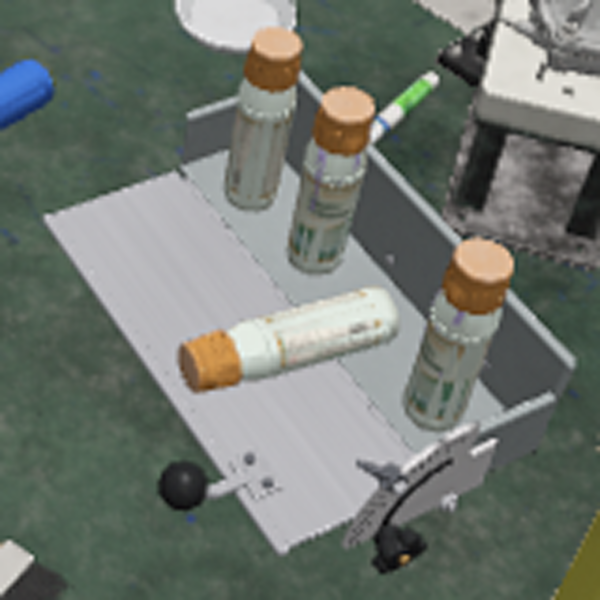

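View pics/si.png

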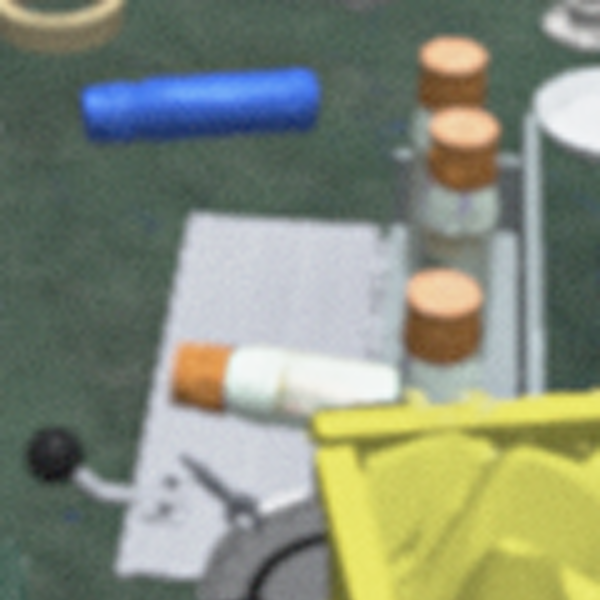

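The crops show the gap between bottle b and bottle c (place -39). The fallen bottle lies almost along the rack's x axis. Next I triangulate the knob, pointer tip, cap tops and gate corners.

Run:
```python
from h import *
S=lambda x,y:(255+(x+.5)/3.75-.5,140+(y+.5)/3.75-.5)
D=lambda x,y:(240+(x+.5)/5-.5,160+(y+.5)/5-.5)
pts=dict(knob=((184,486),(54,455)),tip=((360,462),(182,457)),capA=((277,44),(455,55)),capB=((348,104),(465,128)),capC=((483,257),(445,293)),fcap=((209,362),(202,376)),fcapjoint=((240,353),(228,378)))
P={}
for n,(s,d) in pts.items():
    x,e=tri(ray("scene",*S(*s)),ray("side",*D(*d)));P[n]=x;print(n,x.round(4),np.round(e,4))
for n in("capA","capB","capC"):
    print(n,plane("scene",*S(*pts[n][0]),.170).round(4),plane("side",*D(*pts[n][1]),.170).round(4))
print("knob",plane("scene",*S(184,486),.04).round(4),plane("side",*D(54,455),.04).round(4))
for n,s,z in(("FR",(285,552),.012),("FL",(45,215),.012),("hingeL",(182,172),.014)):print(n,plane("scene",*S(*s),z).round(4))
for n,d in(("FL",(188,213)),("FR",(120,573))):print(n,plane("side",*D(*d),.012).round(4))
print("fallen base", plane("scene",*S(383,312),.035).round(4),plane("side",*D(390,384),.035).round(4),"cap",plane("scene",*S(195,366),.035).round(4),plane("side",*D(178,374),.035).round(4))
```

```text
knob [ 0.4478 -0.2121  0.0408] [0.0012 0.0012]
tip [ 0.508  -0.2939  0.1025] [0.0019 0.0019]
capA [ 0.6946 -0.0377  0.169 ] [0.0003 0.0003]
capB [ 0.6844 -0.1137  0.1685] [0.0014 0.0014]
capC [ 0.642  -0.2627  0.1681] [0.0015 0.0015]
fcap [ 0.5353 -0.1479  0.0366] [0.0012 0.0012]
fcapjoint [ 0.5491 -0.1621  0.0468] [0.0029 0.0029]
capA [ 0.6939 -0.0382  0.17  ] [ 0.6939 -0.0398  0.17  ]
capB [ 0.6848 -0.1135  0.17  ] [ 0.6826 -0.1182  0.17  ]
capC [ 0.6421 -0.2625  0.17  ] [ 0.6401 -0.2672  0.17  ]
knob [ 0.4495 -0.2109  0.04  ] [ 0.447  -0.2125  0.04  ]
FR [ 0.4799 -0.2766  0.012 ]
FL [0.5569 0.05   0.012 ]
hingeL [0.6723 0.0158 0.014 ]
FL [0.5498 0.0499 0.012 ]
FR [ 0.476  -0.2773  0.012 ]
fallen base [ 0.6674 -0.1927  0.035 ] [ 0.6378 -0.1664  0.035 ] cap [ 0.5276 -0.1426  0.035 ] [ 0.5215 -0.144   0.035 ]
```

```bash
cat > rack.py <<'E'
import numpy as np
from scipy.optimize import least_squares
rk=np.array([[38,117],[38,39],[38,-117],[-165,-110],[-124,165.5],[-124,-165.5]])/1e3
w=np.array([[.6939,-.0387],[.684,-.115],[.6415,-.264],[.4482,-.2117],[.554,.05],[.4785,-.277]])
def T(p,q):
    c,s=np.cos(p[2]),np.sin(p[2]);return np.asarray(q)@np.array([[c,s],[-s,c]])+p[:2]
fit=least_squares(lambda p:(T(p,rk)-w).ravel(),[.64,-.14,-.24]);p=fit.x
def inv(q):
    c,s=np.cos(p[2]),np.sin(p[2]);return (np.asarray(q)-p[:2])@np.array([[c,-s],[s,c]])
E
python3 - <<'E'
from h import *
from rack import *
print(p,np.degrees(p[2]),(fit.fun*1e3).round(1))
t=inv([.508,-.2939]);print("tip rack",t,"ang",np.arctan2(.0925,-t[0]))
print("gap",T(p,[.038,-.039]))
for a,b in(((195,366),(383,312)),):
    S=lambda x,y:(255+(x+.5)/3.75-.5,140+(y+.5)/3.75-.5)
    print("bottle rack", inv(plane("scene",*S(*a),.034)[:2]),inv(plane("scene",*S(*b),.035)[:2]))
print("post",plane("scene",130,172,0),plane("side",204,155,0))
for d in((215,7),(260,14),(320,23),(385,32),(410,55),(428,92)):
    # side pixel: depth range by y
    c,q=ray("side",*d)
    for y in(.3,.45,.55):
        t=(y-c[1])/q[1];P=c+q*t;print(d,y,P.round(3),proj("scene",P).round(0))
k=np.array(r.camera_info("wrist")["view"]);print("wristcam",-k[:3,:3].T@k[:3,3])
E
```

```text
[ 0.63456903 -0.14274857 -0.2334378 ] -13.375000582745235 [ 4.7  1.  -3.4  1.4  3.  -1.4  0.4  0.1 -1.8 -3.1 -2.9  1.9]
tip rack [-0.08817121 -0.17633011] ang 0.8093530421636551
gap [ 0.66251673 -0.18948106]
bottle rack [-0.1035906  -0.02392037] [ 0.04345377 -0.04102145]
post [0.30300754 0.41031206 0.        ] [0.31077029 0.42200904 0.        ]
(215, 7) 0.3 [0.393 0.3   0.562] [139. -15.]
(215, 7) 0.45 [0.392 0.45  0.533] [110. -20.]
(215, 7) 0.55 [0.391 0.55  0.513] [ 93. -23.]
(260, 14) 0.3 [0.528 0.3   0.537] [193. -16.]
(260, 14) 0.45 [0.54  0.45  0.505] [166. -21.]
(260, 14) 0.55 [0.548 0.55  0.483] [151. -23.]
(320, 23) 0.3 [0.714 0.3   0.502] [256. -18.]
(320, 23) 0.45 [0.745 0.45  0.467] [230. -22.]
(320, 23) 0.55 [0.766 0.55  0.443] [216. -24.]
(385, 32) 0.3 [0.925 0.3   0.466] [312. -20.]
(385, 32) 0.45 [0.977 0.45  0.427] [289. -23.]
(385, 32) 0.55 [1.011 0.55  0.4  ] [276. -25.]
(410, 55) 0.3 [1.017 0.3   0.388] [330.   1.]
(410, 55) 0.45 [1.079 0.45  0.341] [309.  -3.]
(410, 55) 0.55 [1.12 0.55 0.31] [296.  -5.]
(428, 92) 0.3 [1.1   0.3   0.256] [342.  35.]
(428, 92) 0.45 [1.17  0.45  0.196] [322.  31.]
(428, 92) 0.55 [1.217 0.55  0.156] [311.  30.]
wristcam [0.32946547 0.59338392 0.38399265]
```

View pics/wrist0.png

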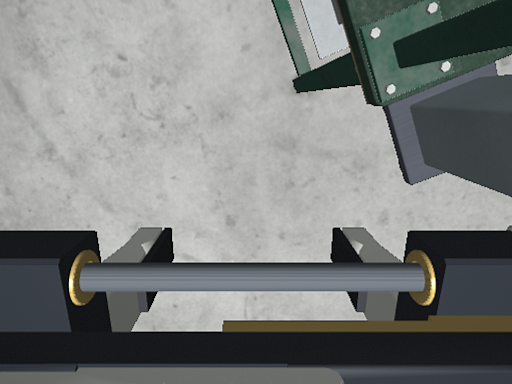

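The wrist view shows only the floor and the post's foot at about (400,60). The post at (0.307, 0.416) stands between the arm and the rack, so I'll go round its inner side with the hand turned tangentially.

Request:
{"fn": "jog_arm", "kwargs": {
  "deltas": [
    [[1,-2,0,0,-0.18],[1,-2,0,0,-0.18],[1,-2,0,0,-0.18],[1,-2,0,0,-0.18],[1,-2,0,0,-0.18],[1,-2,0,0,-0.18],[1,-2,0,0,-0.18],[1,-2,0,0,-0.18]]
  ],
  "force": 5
}}

```text
time_s: 1.15
tcp_pos: [0.0977, 0.6233, 0.2248]
eef_rot: [-180.0, -0.0, -105.4]
contact_force: [0.2, -0.8, 0.5]
gripper_width: 0.0873
gripper_force: 0.0
```

Request:
{"fn": "jog_arm", "kwargs": {
  "deltas": [
    [[1,0,-3,0,-0.18],[1,0,-3,0,-0.18],[1,0,-3,0,-0.01],[1,0,-3,0,0],[1,0,-3,0,0],[1,0,-3,0,0],[1,0,-3,0,0],[1,0,-2,0,0]]
  ]
}}

```text
time_s: 2.15
tcp_pos: [0.0985, 0.3921, 0.225]
eef_rot: [180.0, -0.0, -126.2]
contact_force: [-0.2, -0.1, -0.0]
gripper_width: 0.0875
gripper_force: 0.0
```

Request:
{"fn": "jog_arm", "kwargs": {
  "deltas": [
    [[1,2.7,-0.8,0,0],[1,2.65,-0.9,0,0],[1,2.55,-1.1,0,0],[1,2.5,-1.3,0,0],[1,2.35,-1.5,0,0],[1,2.3,-1.7,0,0]]
  ]
}}

```text
time_s: 2.9
tcp_pos: [0.2495, 0.3199, 0.225]
eef_rot: [180.0, -0.0, -126.2]
contact_force: [0.8, 0.5, -0.5]
gripper_width: 0.0877
gripper_force: 0.0
```

Clear so far; continue round and turn back once past.

Request:
{"fn": "jog_arm", "kwargs": {
  "deltas": [
    [[1,2.1,-1.9,0,0],[1,2.1,-1.9,0,0],[1,3.7,-4.3,0,0],[1,3.0,-4.8,0,0],[1,2.3,-5.1,0,0.18],[1,1.5,-5.5,0,0.18],[1,1.2,-5.5,0,0.18],[1,1.2,-5.5,0,0.18]]
  ]
}}

```text
time_s: 3.9
tcp_pos: [0.4129, 0.0056, 0.2252]
eef_rot: [-180.0, 0.0, -90.6]
contact_force: [0.1, 0.5, -0.6]
gripper_width: 0.0876
gripper_force: 0.0
```

Request:
{"fn": "jog_arm", "kwargs": {
  "deltas": [
    [[1,1,-3,0,0.18],[1,1,-3,0,0.18],[1,1,-2,0,0.18],[1,1,0,0,0.18],[1,0,0,0,0.18],[1,0,0,0,0.18],[1,0,0,0,0.07]]
  ]
}}

```text
time_s: 4.78
tcp_pos: [0.4527, -0.0728, 0.2249]
eef_rot: [180.0, 0.0, -24.8]
contact_force: [0.5, 0.1, 0.4]
gripper_width: 0.0874
gripper_force: 0.0
```

Run:
```python
from h import *
import cv2,pickle
k=r.camera_info("wrist");print(r.get_state()['tcp_pos'],r.get_state()['eef_rot'],r.get_state()['joints'])
i=r.capture("wrist");cv2.imwrite("pics/w1.png",i);pickle.dump(k,open("w1.k","wb"))
```

```text
[ 0.45272176 -0.07283232  0.22489226] [ 1.79991660e+02  2.10515237e-02 -2.47897352e+01] [ 1.55802659e+01 -3.31738779e-01 -2.53326243e+01 -8.03251581e-03
 -6.50205557e+01  4.96333939e+01]
```

View pics/w1.png

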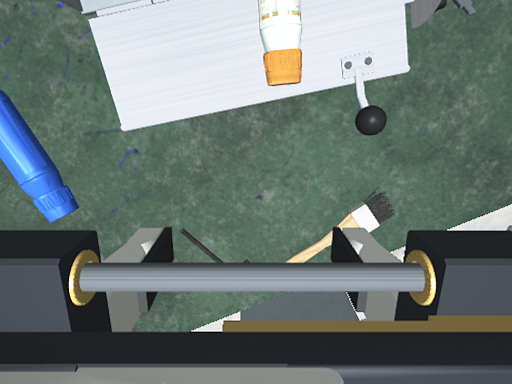

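The wrist view shows the fallen bottle's cap at (283,68) with its joint at (281,50), the body at (279,8), the knob at (371,120), and the gate corners at (124,130) and (410,71).

Run:
```python
from h import *
from rack import *
import pickle;k=pickle.load(open("w1.k","rb"))
for n,q,z in(("capface",(284,86),.033),("joint",(281.5,50),.034),("body",(279,5),.035),("knob",(371,120),.04),("FL",(124,130),.012),("FR",(410,71),.012)):
    P=plane("wrist",*q,z,k);print(n,P.round(4),inv(P[:2]).round(4))
```

```text
capface [ 0.5197 -0.1421  0.033 ] [-0.1119 -0.026 ]
joint [ 0.5532 -0.1535  0.034 ] [-0.0767 -0.0293]
body [ 0.5918 -0.1673  0.035 ] [-0.0359 -0.0338]
knob [ 0.4486 -0.2127  0.04  ] [-0.1648 -0.1111]
FL [0.5532 0.0454 0.012 ] [-0.1226  0.1642]
FR [ 0.4752 -0.278   0.012 ] [-0.1238 -0.1685]
```

Request:
{"fn": "jog_arm", "kwargs": {
  "deltas": [
    [[1,2.5,-2,0,0.045],[1,2.5,-2,0,0.045],[1,2.5,-2,0,0],[1,2.5,-2.1,0,0],[1,0,0,-4,0],[1,0,0,-4,0],[1,0,0,-4,0],[1,0,0,0,0]]
  ]
}}

```text
time_s: 5.82
tcp_pos: [0.5505, -0.1538, 0.1022]
eef_rot: [179.9, 0.4, -19.9]
contact_force: [-0.5, 0.5, 1.3]
gripper_width: 0.0877
gripper_force: 0.0
```

Request:
{"fn": "jog_arm", "kwargs": {
  "deltas": [
    [[0.5,0,0,-3,0],[0.5,0,0,-2,0],[0.5,0,0,-1.5,0],[0,0,0,0,0],[0,0,0,0,0],[-0.3,0,0,0,0],[-0.3,0,0,0,0],[-0.3,0,0,0,0]]
  ],
  "force": 5
}}

```text
time_s: 6.82
tcp_pos: [0.5534, -0.1537, 0.0406]
eef_rot: [-180.0, -0.1, -19.8]
contact_force: [0.8, 0.8, 2.3]
gripper_width: 0.0338
gripper_force: 5.0
```

Request:
{"fn": "jog_arm", "kwargs": {
  "deltas": [
    [[-0.3,0,0,0,0],[-0.3,0,0,1,0],[-0.3,0,0,1,0],[-0.3,0,0,2,0],[-0.3,0,0,2,0],[-0.3,0,0,2,0],[-0.3,0,0,2,0],[-0.3,0,0,0,0]]
  ]
}}

```text
time_s: 7.82
tcp_pos: [0.5541, -0.1539, 0.1424]
eef_rot: [-179.9, -0.2, -19.8]
contact_force: [-0.3, 0.0, -0.2]
gripper_width: 0.0309
gripper_force: 0.0
```

Run:
```python
from h import *
import cv2
a=r.capture("scene");b=r.capture("side")
A=cv2.resize(a[110:310,215:415],(400,400));B=cv2.resize(b[110:310,200:400],(400,400))
cv2.imwrite("pics/l1.png",np.hstack([A,B]))
```

```text
(no output)
```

View pics/l1.png

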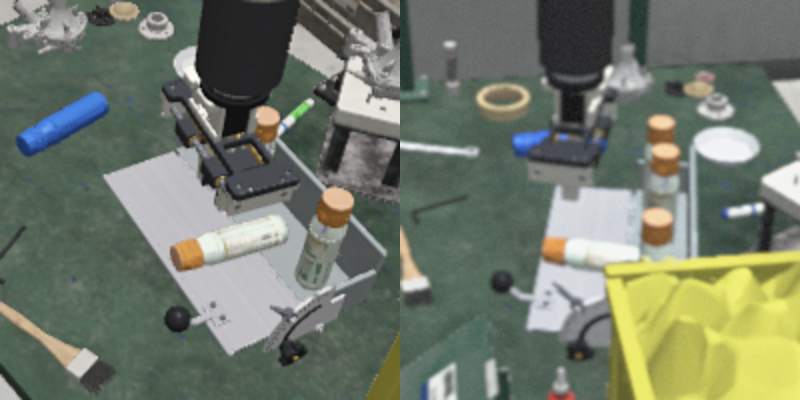

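The grip slipped: the fingers shut to their target while the bottle stayed where it was (cap still at (308,237) in the scene view). I'll grip again 10 mm nearer the base, lower and harder.

Request:
{"fn": "jog_arm", "kwargs": {
  "deltas": [
    [[1,0.8,-0.3,0,0],[1,0,0,0,0],[1,0,0,0,0],[1,0,0,-3,0],[1,0,0,-3,0],[1,0,0,-3,0],[1,0,0,-1.5,0],[0.2,0,0,0,0]]
  ],
  "force": 12
}}

```text
time_s: 8.93
tcp_pos: [0.5603, -0.1568, 0.0342]
eef_rot: [179.9, 0.1, -19.8]
contact_force: [0.5, -0.2, 0.3]
gripper_width: 0.0824
gripper_force: 0.0
```

Request:
{"fn": "jog_arm", "kwargs": {
  "deltas": [
    [[0,0,0,0,0],[0,0,0,0,0],[-0.5,0,0,0,0],[-0.5,0,0,0,0],[-0.5,0,0,0,0]]
  ]
}}

```text
time_s: 9.55
tcp_pos: [0.561, -0.1568, 0.0353]
eef_rot: [180.0, -0.0, -19.8]
contact_force: [-0.2, -0.1, 2.4]
gripper_width: 0.0387
gripper_force: 12.0
```

Width 38.7 mm says I'm on the tapering shoulder. The cap is a better hold: parallel sides, and far from the centre of mass so the bottle will hang upright. I'll move there.

Request:
{"fn": "jog_arm", "kwargs": {
  "deltas": [
    [[0.5,0,0,0,0],[0.5,0,0,0,0],[0.5,0,0,0.2,0],[0.5,-1.4,0.5,0,0],[0.5,-1.5,0.55,0,0],[0,0,0,-0.2,0],[-0.5,0,0,0,0],[-0.5,0,0,0,0]]
  ],
  "force": 12
}}

```text
time_s: 10.55
tcp_pos: [0.5323, -0.1462, 0.0351]
eef_rot: [-180.0, -0.0, -19.8]
contact_force: [-0.5, -0.0, -0.5]
gripper_width: 0.0412
gripper_force: 0.0
```

Request:
{"fn": "jog_arm", "kwargs": {
  "deltas": [
    [[-0.5,0,0,0,0],[-0.5,0,0,0,0],[-0.5,0,0,0,0]]
  ]
}}

```text
time_s: 10.92
tcp_pos: [0.5322, -0.1463, 0.0351]
eef_rot: [-180.0, -0.0, -19.8]
contact_force: [1.6, -0.7, -0.4]
gripper_width: 0.0378
gripper_force: 12.0
```

Width 37.8 mm matches the cap, so I lift.

Request:
{"fn": "jog_arm", "kwargs": {
  "deltas": [
    [[-0.5,0,0,1,0],[-0.5,0.4,-0.1,2,0],[-0.5,0.8,-0.3,2.5,0],[-0.5,1,-0.3,3,0],[-0.5,1,-0.3,3,0],[-0.5,0,0,3,0],[-0.5,0,0,2.5,0],[-0.5,0,0,0,0]]
  ]
}}

```text
time_s: 11.92
tcp_pos: [0.5648, -0.1563, 0.2074]
eef_rot: [-179.9, -0.2, -19.8]
contact_force: [0.2, 0.3, -2.4]
gripper_width: 0.0349
gripper_force: 11.5
```

Run:
```python
from h import *
import cv2
a=r.capture("scene");b=r.capture("side");print(r.get_state()['gripper_width'])
A=cv2.resize(a[110:310,215:415],(400,400));B=cv2.resize(b[110:310,200:400],(400,400))
cv2.imwrite("pics/l2.png",np.hstack([A,B]))
```

```text
0.03516655280656249
```

View pics/l2.png

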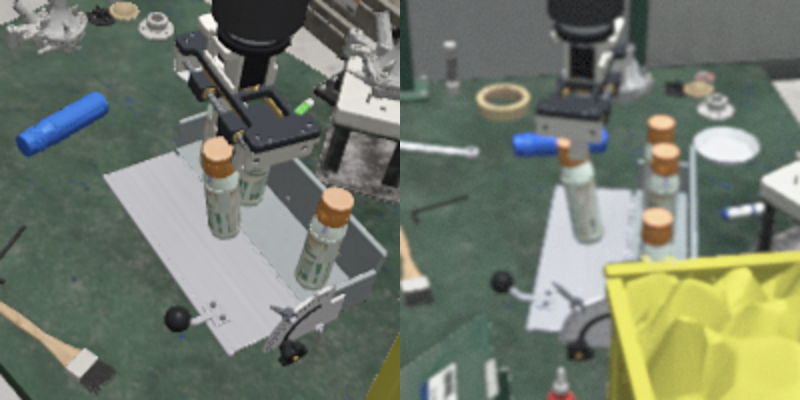

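Run:
```python
from h import *
s=lambda x,y:(215+x/2,110+y/2)
for n,a,b in(("captop",(217,144),(572,146)),("capbot",(221,172),(575,162)),("base",(226,230),(590,238))):
    x,e=tri(ray("scene",*s(*a)),ray("side",*s(b[0]-400-15*2+0,b[1])));print(n,x,e)
s2=lambda x,y:(200+(x-400)/2,110+y/2)
for n,a,b in(("captop",(217,144),(572,146)),("capbot",(221,172),(575,162)),("base",(226,230),(590,238))):
    x,e=tri(ray("scene",*s(*a)),ray("side",*s2(*b)));print(n,x,e)
st=r.get_state();print(st['contact_force'],st['moment'],st['gripper_width'])
```

```text
captop [ 0.55454739 -0.1438868   0.20950794] [np.float64(0.0070652527547199525), np.float64(0.007065252754720129)]
capbot [ 0.55271835 -0.15854109  0.18634261] [np.float64(0.000555148669956934), np.float64(0.0005551486699570886)]
base [ 0.57470909 -0.16719799  0.06887499] [np.float64(0.0019029978665734593), np.float64(0.0019029978665736254)]
captop [ 0.55454739 -0.1438868   0.20950794] [np.float64(0.0070652527547199525), np.float64(0.007065252754720129)]
capbot [ 0.55271835 -0.15854109  0.18634261] [np.float64(0.000555148669956934), np.float64(0.0005551486699570886)]
base [ 0.57470909 -0.16719799  0.06887499] [np.float64(0.0019029978665734593), np.float64(0.0019029978665736254)]
[-0.1296968   0.15732792 -2.61616098] [ 0.06109565  0.1317664  -0.01970496] 0.03516655280656249
```

The bottle hangs in the cap grip tilted about 10°, with the fingers about 12 mm off its axis. I'll stand it on the gate and grip it again centrally.

Request:
{"fn": "jog_arm", "kwargs": {
  "deltas": [
    [[-0.5,0,0,-1.5,0],[-0.5,0,0,-1.5,0],[-0.5,0,0,-1,0],[-0.5,0,0,-0.5,0],[-0.5,0,0,0,0]]
  ]
}}

```text
time_s: 12.65
tcp_pos: [0.5638, -0.1563, 0.1595]
eef_rot: [180.0, 0.0, -19.8]
contact_force: [0.4, -0.4, -2.2]
gripper_width: 0.0348
gripper_force: 11.5
```

Request:
{"fn": "jog_arm", "kwargs": {
  "deltas": [
    [[-0.5,0,0,-0.3,0],[-0.5,0,0,-0.2,0],[-0.5,0,0,0,0]]
  ]
}}

```text
time_s: 13.02
tcp_pos: [0.5648, -0.1564, 0.1562]
eef_rot: [-180.0, -0.1, -19.8]
contact_force: [0.7, -0.7, 3.3]
gripper_width: 0.0349
gripper_force: 11.6
```

Request:
{"fn": "jog_arm", "kwargs": {
  "deltas": [
    [[-0.5,0.5,-0.2,0,0],[-0.5,0.5,-0.2,0,0],[-0.5,0.5,-0.2,-0.05,0],[-0.5,0.5,-0.15,-0.05,0],[-0.5,0,0,0,0]]
  ]
}}

```text
time_s: 13.65
tcp_pos: [0.5853, -0.1642, 0.1546]
eef_rot: [-180.0, -0.1, -19.8]
contact_force: [1.0, 0.3, 6.0]
gripper_width: 0.0345
gripper_force: 11.4
```

Run:
```python
from h import *
import cv2
a=r.capture("scene");b=r.capture("side");print(r.get_state()['gripper_width'],r.get_state()['contact_force'],r.get_state()['moment'])
A=cv2.resize(a[110:310,215:415],(400,400));B=cv2.resize(b[110:310,200:400],(400,400))
cv2.imwrite("pics/l3.png",np.hstack([A,B]))
```

```text
0.034568976489128704 [ 0.79092784 -0.65491132  5.97918527] [ 0.04884647 -0.18594265 -0.0074271 ]
```

View pics/l3.png

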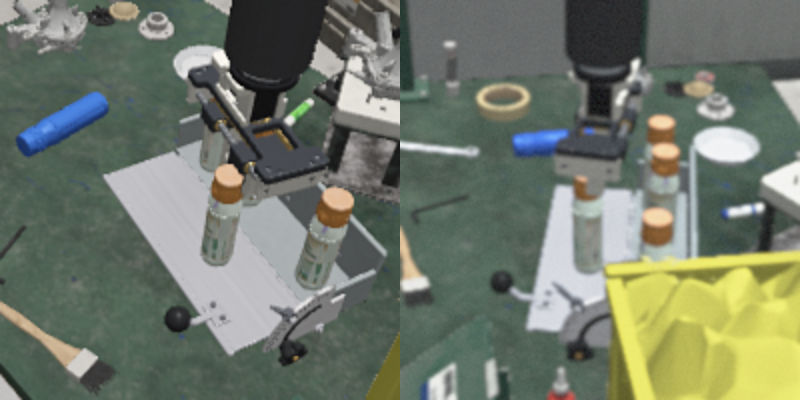

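Run:
```python
from h import *
from rack import inv
s=lambda x,y:(215+x/2,110+y/2); s2=lambda x,y:(200+(x-400)/2,110+y/2)
c,_=tri(ray("scene",*s(229,172)),ray("side",*s2(581,184)));b,_=tri(ray("scene",*s(219,255)),ray("side",*s2(589,267)))
print(c,b,inv(c[:2]),inv(b[:2]))
b0=np.array([b[0],b[1],.014]);t=b0+[0,0,.156]
print([proj(n,q) for n in("scene","side") for q in(b0,t)], s(219,255),s2(589,267))
```

```text
[ 0.56671834 -0.15960013  0.16253575] [ 0.57442821 -0.16481849  0.01590637] [-0.0621122  -0.03208994] [-0.05340432 -0.03538329]
[array([324.26571538, 238.5371448 ]), array([332.84132508, 197.90444619]), array([294.82892848, 243.56825032]), array([295.84252579, 197.15085135])] (324.5, 237.5) (294.5, 243.5)
```

The bottle stands on the gate within about 4° of upright. I release it, centre the hand on it and grip again.

Request:
{"fn": "jog_arm", "kwargs": {
  "deltas": [
    [[-0.1,0,0,0,0],[0,0,0,0,0],[0.2,0,0,0,0],[0.2,0,0,0,0],[0.2,0,0,0.3,0],[0.2,-0.6,0,0.3,0],[0.2,-0.6,0.1,0,0],[0.2,0,0,0,0]]
  ]
}}

```text
time_s: 14.75
tcp_pos: [0.5714, -0.1627, 0.1603]
eef_rot: [-180.0, -0.0, -19.8]
contact_force: [0.4, -0.1, -0.1]
gripper_width: 0.0524
gripper_force: 0.0
```

Request:
{"fn": "jog_arm", "kwargs": {
  "deltas": [
    [[0,0,0,0,0],[-0.5,0,0,0,0],[-0.5,0,0,0,0],[-0.5,0,0,0,0]]
  ],
  "force": 15
}}

```text
time_s: 15.25
tcp_pos: [0.5721, -0.1627, 0.16]
eef_rot: [-180.0, -0.0, -19.8]
contact_force: [-0.9, 0.1, -0.6]
gripper_width: 0.0378
gripper_force: 15.0
```

Request:
{"fn": "jog_arm", "kwargs": {
  "deltas": [
    [[-0.5,0,0,1,0],[-0.5,0,0,1,0],[-0.5,1.2,-0.4,0,0.05],[-0.5,2,-0.6,0,0.06],[-0.5,2,-0.6,0,0],[-0.5,2,-0.6,0,0],[-0.5,1.85,-0.5,0,0],[-0.5,0,0,0,0]]
  ]
}}

```text
time_s: 16.25
tcp_pos: [0.6633, -0.1901, 0.1799]
eef_rot: [180.0, -0.0, -13.6]
contact_force: [-0.1, -0.2, -2.9]
gripper_width: 0.0383
gripper_force: 15.0
```

Run:
```python
from h import *
import cv2
a=r.capture("scene");b=r.capture("side");s=r.get_state();print(s['gripper_width'],s['contact_force'],s['tcp_pos'])
A=cv2.resize(a[110:310,215:415],(400,400));B=cv2.resize(b[110:310,200:400],(400,400))
cv2.imwrite("pics/l4.png",np.hstack([A,B]))
```

```text
0.03782615998184528 [-1.1405258   0.00748109 -3.06956911] [ 0.66194521 -0.18970759  0.18001783]
```

View pics/l4.png

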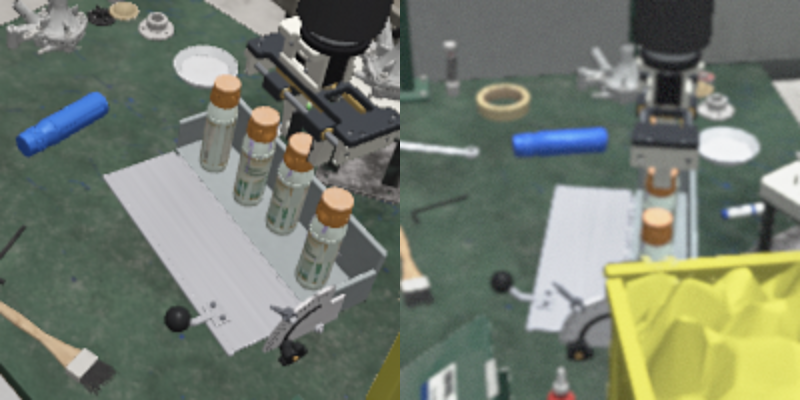

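The bottle is upright over its gap at about (290,185) in the picture's left half, in line with the others. I lower it until the floor carries it.

Request:
{"fn": "jog_arm", "kwargs": {
  "deltas": [
    [[-0.5,0,0,-0.7,0],[-0.5,0,0,-0.7,0],[-0.5,0,0,-0.4,0],[-0.5,0,0,-0.1,0],[-0.5,0,0,-0.1,0],[-0.5,0,0,0,0]]
  ]
}}

```text
time_s: 17.1
tcp_pos: [0.6625, -0.1898, 0.1602]
eef_rot: [-180.0, -0.0, -13.5]
contact_force: [-0.3, -0.2, -2.7]
gripper_width: 0.0376
gripper_force: 15.0
```

Request:
{"fn": "jog_arm", "kwargs": {
  "deltas": [
    [[-0.5,0,0,-0.1,0],[-0.5,0,0,-0.1,0],[-0.5,0,0,0,0]]
  ]
}}

```text
time_s: 17.48
tcp_pos: [0.6637, -0.19, 0.16]
eef_rot: [180.0, -0.2, -13.5]
contact_force: [-0.6, 0.1, 5.5]
gripper_width: 0.0379
gripper_force: 15.0
```

Request:
{"fn": "jog_arm", "kwargs": {
  "deltas": [
    [[-0.1,0,0,0.1,0],[0,0,0,0,0],[0.1,0,0,0,0],[0.15,0,0,0,0],[0.15,0,0,0,0],[0.15,0,0,1,0],[0.15,0,0,2,0],[0.15,0,0,3,0]]
  ]
}}

```text
time_s: 18.48
tcp_pos: [0.662, -0.1898, 0.2196]
eef_rot: [180.0, 0.1, -13.5]
contact_force: [0.5, 0.2, 0.7]
gripper_width: 0.0504
gripper_force: 0.0
```

Request:
{"fn": "jog_arm", "kwargs": {
  "deltas": [
    [[0.15,0,0,3,0],[0.2,-4,1,0,0],[0.2,-5,1,0,0],[0.2,-5,0,0,0],[0.2,-4,-2,0,0],[0.2,0,0,0,0]]
  ]
}}

```text
time_s: 19.23
tcp_pos: [0.4804, -0.1905, 0.2509]
eef_rot: [-180.0, -0.1, -13.6]
contact_force: [0.3, 0.4, -0.1]
gripper_width: 0.0525
gripper_force: 0.0
```

Run:
```python
from h import *
from rack import *
import cv2
for n in("scene","side"):
    i=r.capture(n);cv2.imwrite(f"pics/{n}9.png",i);h=cv2.cvtColor(i,cv2.COLOR_BGR2HSV)
    m=cv2.inRange(h,(5,130,90),(18,255,255))
    N,_,s,c=cv2.connectedComponentsWithStats(m)
    for q in range(1,N):
        if s[q,4]>25: print(n,s[q],c[q].round(1),"z160:",inv(plane(n,*c[q],.160)[:2]).round(3))
    m=cv2.inRange(h,(0,0,0),(180,255,60));x0,y0=(290,255) if n=="scene" else (238,240)
    print("knob",[v for v in zip(*cv2.connectedComponentsWithStats(m[y0:y0+30,x0:x0+25].copy())[2:])])
print(r.get_state()['tcp_pos'],r.get_state()['joints'])
k=r.camera_info("wrist");i=r.capture("wrist");cv2.imwrite("pics/w9.png",i)
kp=T(p,[-.165,-.110]);print(kp,proj("wrist",np.array([*kp,.04]),k))
g=cv2.cvtColor(i,cv2.COLOR_BGR2HSV);u,v=proj("wrist",np.array([*kp,.04]),k).astype(int)
if 0<u<512 and 0<v<384:
    y0,x0=max(v-40,0),max(u-40,0)
    N,_,s,c=cv2.connectedComponentsWithStats(cv2.inRange(i[y0:v+40,x0:u+40],(0,0,0),(55,55,55)))
    for q in range(1,N):
        if s[q,4]>60: print("wk",s[q],plane("wrist",c[q][0]+x0,c[q][1]+y0,.04,k).round(4))
```

```text
scene [360 191  11  10  54] [365.9 196.1] z160: [ 0.03  -0.058]
scene [373 210  18  14 144] [380.5 217.4] z160: [ 0.018 -0.129]
knob [(array([  0,   0,  25,  30, 625], dtype=int32), array([11.7456, 14.5312])), (array([  7,   8,  13,  13, 125], dtype=int32), array([13.272, 14.344]))]
side [324 174  12   8  67] [329.8 177.6] z160: [0.033 0.091]
side [326 189  13   8  73] [332.1 192.4] z160: [0.041 0.014]
side [324 204  13   9  93] [330.1 208.2] z160: [ 0.037 -0.062]
side [322 223  13   9  98] [328.  226.9] z160: [ 0.034 -0.142]
knob [(array([  0,   0,  25,  30, 682], dtype=int32), array([11.96627566, 14.8313783 ])), (array([ 8,  6, 10, 10, 68], dtype=int32), array([12.33823529, 11.17647059]))]
[ 0.48272576 -0.18997916  0.25029165] [ 2.25808780e-01  4.69612033e+00 -1.66285498e+01  1.30019027e-02
 -6.85478669e+01  7.62046912e+01]
[ 0.44859876 -0.21159667] [275.01792843 188.13685906]
wk [ 28  28  25  25 373] [ 0.4494 -0.2119  0.04  ]
```

All four caps stand in one evenly spaced row, so the bottle is placed. Next I refine the pointer's angle from the wrist picture numerically, having used my ten views.

Run:
```python
from h import *
from rack import *
import cv2
k=r.camera_info("wrist");i=cv2.imread("pics/w9.png");g=cv2.cvtColor(i,cv2.COLOR_BGR2GRAY)
def P(th,rad,y=-.1765):
    return np.array([*T(p,[-rad*np.cos(th),y]),.010+rad*np.sin(th)])
for th in(.76,.81,.86): print(th,[proj("wrist",P(th,q),k).round(1).tolist() for q in(.085,.105,.127)],[proj("scene",P(th,q)).round(1).tolist() for q in(.085,.127)],[proj("side",P(th,q)).round(1).tolist() for q in(.085,.127)])
u,v=proj("wrist",P(.81,.108),k).astype(int)
np.set_printoptions(linewidth=250)
print(u-24,v-16); 
for row in range(max(v-20,0),v+20): print(row," ".join(f"{q:3d}" for q in g[row,u-22:u+22]))
s=cv2.cvtColor(cv2.imread("pics/scene0.png"),cv2.COLOR_BGR2GRAY);print("scene cols 346..366")
for row in range(258,274): print(row," ".join(f"{q:3d}" for q in s[row,346:367]))
s=cv2.cvtColor(cv2.imread("pics/side0.png"),cv2.COLOR_BGR2GRAY);print("side cols 270..294")
for row in range(246,266): print(row," ".join(f"{q:3d}" for q in s[row,270:295]))
```

```text
0.76 [[342.5, 100.7], [345.1, 115.6], [348.2, 133.0]] [[357.2, 268.0], [348.7, 265.6]] [[287.1, 261.8], [274.9, 251.9]]
0.81 [[343.5, 97.7], [346.5, 112.0], [350.0, 128.8]] [[358.5, 266.8], [350.7, 263.8]] [[288.3, 261.0], [276.7, 250.6]]
0.86 [[344.5, 94.4], [347.8, 108.0], [351.7, 124.1]] [[359.8, 265.6], [352.7, 261.9]] [[289.6, 260.2], [278.6, 249.4]]
322 98
94 230 230 230 230 233 201 141 122 128 131 130 135 103  58  47  50  63 105 126 130 130 130 130 129 127 128 125 100 234 246 239 242 234 137  87 102 102 101 103 105 105 101 103 102
95 145 144 143 140 153 138 124 125 129 130 131 136 101  55  48  51  50 114 130 130 131 131 131 129 128 128 127 113 210 241 241 243 234 138  88 107 108 108 108 107 106 103 102 101
96  97  96  90  85 114 128 127 127 129 132 129 137 107  60  50  52  50 113 129 128 128 128 127 126 126 125 123 113 192 237 241 245 238 139  85 105 114 119 111 108 107 101  99  98
97 110 108  99  99 122 130 129 129 129 131 130 134 116  68  47  51  67 107 123 123 123 120 120 120 121 121 116 118 215 239 239 248 204 111  85 108 124 127 117 109 106  99  97  97
98 112 111 106 110 
[... 9285 characters left out ...]
 199 202 209 208 208 197 175 147 115 110 125 128 132 139 164 184 204 211 222
260 200 184 170 174 184 193 195 203 207 212 210 207 202 185 151 116 102  99 106 114 132 163 205 228 228
261 195 172 141 141 164 188 193 200 207 210 213 215 209 205 173 125  92  85  86  97 112 157 208 227 222
262 185 165 140 146 176 193 203 199 205 215 208 214 213 206 177 130  99  97 111 108 110 139 173 184 167
263 169 165 165 170 190 205 208 206 211 210 211 214 209 204 178 136 109 136 156 149 122 113 129 131 135
264 181 183 183 188 190 196 199 207 211 211 213 210 212 206 193 154 129 143 169 163 135 100 105 116 127
265 200 200 200 200 199 198 204 209 210 210 208 211 210 210 197 171 140 129 140 147 123 101 110 127 128
```

The wrist image puts the end of the pointer blade at (350,128.7). Its predicted pixel for 0.81 rad is (350,128.8), and the scene and side views agree to about 0.015 rad. Now I take the knob.

Request:
{"fn": "jog_arm", "kwargs": {
  "deltas": [
    [[1,-1.6,-1.1,-2,0],[1,-1.7,-1.1,-3,0],[1,0,0,-4,0],[1,0,0,-4,0],[1,0,0,-3,0],[1,0,0,-2,0],[1,0,0,-2,0],[1,0,0,0,0]]
  ],
  "force": 25
}}

```text
time_s: 20.38
tcp_pos: [0.4491, -0.2115, 0.0475]
eef_rot: [180.0, 0.2, -13.5]
contact_force: [0.1, 0.3, 0.2]
gripper_width: 0.0876
gripper_force: 0.0
```

Request:
{"fn": "jog_arm", "kwargs": {
  "deltas": [
    [[0,0,0,-0.75,0],[-0.3,0,0,0,0],[-0.6,0,0,0,0],[-1,0,0,0,0],[-1,0,0,0,0],[-1,0,0,0,0],[-1,0,0,0,0]]
  ],
  "force": 25
}}

```text
time_s: 21.25
tcp_pos: [0.4495, -0.2116, 0.0416]
eef_rot: [-180.0, -0.0, -13.5]
contact_force: [0.5, 2.1, 0.7]
gripper_width: 0.0283
gripper_force: 24.6
```

Request:
{"fn": "jog_arm", "kwargs": {
  "deltas": [
    [[-1,0.18,-0.04,0.82,0],[-1,0.19,-0.05,0.81,0],[-1,0.26,-0.06,0.8,0],[-1,0.27,-0.06,0.79,0],[-1,0,0,0,0]]
  ]
}}

```text
time_s: 21.88
tcp_pos: [0.4592, -0.2139, 0.0745]
eef_rot: [-180.0, -0.1, -13.5]
contact_force: [4.1, 1.2, -3.1]
gripper_width: 0.028
gripper_force: 23.8
```

Run:
```python
from h import *
from rack import *
import cv2
s=r.get_state();print(s['tcp_pos'],s['gripper_width'],s['contact_force'],s['moment'])
q=inv(s['tcp_pos'][:2]);print("TCP rack",q,s['tcp_pos'][2],"r",np.hypot(q[0],s['tcp_pos'][2]-.01), "gate ang", np.arctan2(s['tcp_pos'][2]-.01,-q[0])-np.arctan2(.03,.165))
k=r.camera_info("wrist");i=r.capture("wrist");cv2.imwrite("pics/g1.png",i)
u,v=proj("wrist",s['tcp_pos'],k);print("tcp px",u,v)
g=cv2.cvtColor(i,cv2.COLOR_BGR2GRAY);u,v=int(u),int(v)
for row in range(v-50,min(v+50,384),3): print(row," ".join(f"{x:3d}" for x in g[row,u-75:u+76:4]))
```

```text
[ 0.45916125 -0.21387853  0.0745044 ] 0.027984823251325498 [ 4.14292427  1.21044362 -3.11927459] [ 0.51226792 -1.4448481  -0.034906  ]
TCP rack [-0.15419614 -0.10977662] 0.07450440409921628 r 0.16714445561614596 gate ang 0.21635147249314732
tcp px 250.74622008824036 242.38482363458445
192 103 105 114 116 107 111 102 103 114 109 104 102 102  95  94  88  99  90 243 236 237 103  95  89 106 105 107 101 100 102 103  98 100  89  90  90  85  87
195 103 101 114 109 105 112 115 107 109 110 105 113 109  98  91  95  93  87 215 229 212 100  93 102  98 107 102 105 104  97 103  94  94  93  84  88  85  93
198 106  99 110 102  99 107 115 109 109 107 117 114 116 107  94  92  97  95 217 229 211 107  96  97  96 104 105  99 108 103  93  94  96  92  89  92  85  92
201  99  94 100 110 102 113 122 121 114  99 112 104 101 105 102  98  98 103 217 230 212 115  94 112 109  99 107 101 105 100  94  87  92  93  96  91  89 103
204  98  92 106 109 107 118 125 117 114 106 102 104  99  87 125 116 105  97 217 229 213 108 106 113 107 111 107 121 102  94  90  93  88  85 101  92  92 100
207 108 107 100 104 102 111 115 11
[... 3789 characters left out ...]
 156 156 155 156 156 157 156 155 156 155 156 155 155 156 156 155  98 253  32
282  85  92 244 141 171 168 169 169 170 169 169 169 169 169 169 170 169 169 169 169 169 169 169 169 170 169 170 169 170 170 169 170 169 169 170 112 254  42
285  86  90 247 116 168 166 166 166 166 167 167 167 167 167 166 167 167 167 167 167 167 167 167 167 166 167 167 167 167 167 167 166 168 166 167 107 255  56
288  85  89 213 131 154 150 151 151 151 152 152 152 152 152 151 152 151 153 151 152 151 152 153 153 153 152 152 152 152 152 153 152 153 153 152  85 248  61
291  86  87 205 150 117 102 134 128 129 121 123  96 126 123 123 123 129 124 126 125 124 125 125 123 122 123 125 103 122 122 126 131 132 112 118  99 246  77
```

The wrist view has the ball centred between the pads (about (250,240), TCP at (251,242)), and the gate follows. I continue along the arc.

Request:
{"fn": "jog_arm", "kwargs": {
  "deltas": [
    [[-1,0.34,-0.08,0.77,0],[-1,0.34,-0.08,0.75,0],[-1,0.41,-0.1,0.73,0],[-1,0.42,-0.1,0.72,0],[-1,0.48,-0.11,0.68,0],[-1,0.48,-0.12,0.67,0],[-1,0.54,-0.13,0.63,0],[-1,0.55,-0.13,0.62,0]]
  ]
}}

```text
time_s: 22.92
tcp_pos: [0.493, -0.2221, 0.1297]
eef_rot: [-180.0, 0.1, -13.6]
contact_force: [-1.3, 6.3, -0.2]
gripper_width: 0.0237
gripper_force: 21.3
```

Request:
{"fn": "jog_arm", "kwargs": {
  "deltas": [
    [[-1,0.6,-0.14,0.57,0],[-1,0.6,-0.14,0.56,0],[-1,0.5,-0.12,0.38,0],[-1,0,0,0,0],[-1,0,0,0,0]]
  ]
}}

```text
time_s: 23.55
tcp_pos: [0.5093, -0.226, 0.145]
eef_rot: [180.0, 0.2, -13.6]
contact_force: [-5.0, 7.2, 6.4]
gripper_width: 0.0219
gripper_force: 21.6
```

```bash
cat > m.py <<'E'
from h import *
from rack import *
import cv2,sys
s=r.get_state();q=inv(s['tcp_pos'][:2]);print(s['tcp_pos'],s['contact_force'],s['gripper_width'])
print("r",np.hypot(q[0],s['tcp_pos'][2]-.01), "gate ang", np.arctan2(s['tcp_pos'][2]-.01,-q[0])-np.arctan2(.03,.165))
def P(th,rad,y):return np.array([*T(p,[-rad*np.cos(th),y]),.010+rad*np.sin(th)])
k=r.camera_info("wrist")
for n in("scene","wrist"):
    i=r.capture(n);cv2.imwrite(f"pics/{n}_{sys.argv[1]}.png",i);g=cv2.cvtColor(i,cv2.COLOR_BGR2GRAY)
    kk=k if n=="wrist" else None
    for th in(.75,.81,.87):print(n,th,"tip",proj(n,P(th,.127,-.1765),kk).round(1),"gate corner R",proj(n,P(th,.124,-.1655),kk).round(1),"gate edge y-.14",proj(n,P(th,.124,-.14),kk).round(1),"left corner",proj(n,P(th,.124,.1655),kk).round(1))
    u,v=proj(n,P(.81,.124,-.17),kk).astype(int)
    w=14 if n=="scene" else 22
    if 0<u<512 and 0<v<384:
        print("cols from",u-w)
        for row in range(max(v-w,0),min(v+w,384)): print(row," ".join(f"{x:3d}" for x in g[row,max(u-w,0):u+w]))
E
python3 m.py a
```

```text
[ 0.50931368 -0.22604129  0.14502064] [-5.04129823  7.22748749  6.40853111] 0.021929472857562617
r 0.16957411524338173 gate ang 0.7411907394009467
scene 0.75 tip [348.3 266. ] gate corner R [346.1 262.6] gate edge y-.14 [339.8 254.4] left corner [277.6 174.1]
scene 0.81 tip [350.7 263.8] gate corner R [348.4 260.4] gate edge y-.14 [342.  252.2] left corner [279.3 172.2]
scene 0.87 tip [353.1 261.6] gate corner R [350.8 258.2] gate edge y-.14 [344.4 250.1] left corner [281.1 170.3]
cols from 335
247 189 192 196 195 174 205 201 199 203 217 102 124 124 127 161 178 195 193 192 157 187 181 181 180 179 180 179 140
248 191 196 193 170 119 152 190 200 201 205 118 126 164 192 195 197 200 198 198 187 165 181 182 180 179 180 181 157
249 193 177 198 187 134 112 184 203 199 199 192 193 194 201 199 198 199 198 197 198 189 177 181 180 179 180 182 175
250 199 199 191 207 191 156 151 203 201 199 201 203 200 199 199 198 197 198 197 196 198 191 175 180 179 180 181 180
251 203 198 162 142 128 130 153 189 202 200 199 200 201 199 199 198 198 198 198 198 197 198 191 176 180 180 180 181
252 202 201 191 187 
[... 10226 characters left out ...]
  90  91  94  96  97  98 100 100  97  91  88  90  94 101 102  98  98 103 103  99  99 102 101 100 100  97  95  93  92  93  94  97  97 100 105 107 110 111 110 108
208  94  88  85  87  88  89  93  95  94  94 101 101  98  95  91  93  92  95 100 102 104 104 101  97  99 105 104 102 101 103 100  98  97  97  98  97  96 101 108 110 113 115 113 111
209  89  84  86  91  94  92  92  94  92  95 100 104  99  98  98  98  98 101 101 109 112 107  99  98 101 104 100 100 102 104 105 104 104 104 102 100  98 102 107 111 114 116 117 113
210  87  86  88  96  97  93  93  94  93  92  98 102 105 108 112 112 109 106 104 106 110 104 101 104 106 104  99 100 101 106 107 104 106 107 102  99  97 100 104 110 115 117 117 112
```

```bash
cat > m2.py <<'E'
from h import *
from rack import *
import cv2,sys
s=r.get_state();k=r.camera_info("wrist");i=r.capture("wrist");cv2.imwrite(f"pics/w_{sys.argv[1]}.png",i);g=cv2.cvtColor(i,cv2.COLOR_BGR2GRAY)
q=inv(s['tcp_pos'][:2]);print(s['tcp_pos'],s['contact_force'],s['gripper_width'],s['gripper_force'])
print("r",np.hypot(q[0],s['tcp_pos'][2]-.01), "gate ang", np.arctan2(s['tcp_pos'][2]-.01,-q[0])-np.arctan2(.03,.165))
def Q(th,f,n,y):
    return np.array([*T(p,[-f*np.cos(th)+n*np.sin(th),y]),.010+f*np.sin(th)+n*np.cos(th)])
for th in(.7,.75,.8,.85): print(th,"gate bottom/top row at y-.15",[proj("wrist",Q(th,.124,n,-.15),k).round(1).tolist() for n in(0,.004)],"tip",proj("wrist",Q(th,.127,0,-.1765),k).round(1),"knob",proj("wrist",Q(th,.165,.03,-.11),k).round(1))
c=int(proj("wrist",Q(.78,.124,0,-.15),k)[0]);print("col",c,[int(x) for x in g[165:215,c]])
for y,n in((-.1765,'ptr'),):
    c=int(proj("wrist",Q(.81,.127,0,y),k)[0]);print("ptr col",c,[int(x) for x in g[165:215,c]])
u,v=proj("wrist",s['tcp_pos'],k).astype(int);print("tcp px",u,v)
for row in range(v-30,min(v+40,384),3): print(row," ".join(f"{x:3d}" for x in g[row,u-60:u+61:4]))
E
python3 m2.py b
```

```text
[ 0.5093048  -0.22604135  0.14501241] [-4.25438615  6.38646667  5.23528465] 0.021980161316570455 21.56342625617981
r 0.16957277882370464 gate ang 0.7411208900410243
0.7 gate bottom/top row at y-.15 [[306.5, 198.4], [307.4, 196.3]] tip [343.8 202.1] knob [250.8 244.6]
0.75 gate bottom/top row at y-.15 [[307.8, 194.9], [308.8, 192.4]] tip [346.2 198.6] knob [250.7 238.1]
0.8 gate bottom/top row at y-.15 [[309.3, 190.7], [310.2, 187.8]] tip [348.6 194.5] knob [250.6 230.3]
0.85 gate bottom/top row at y-.15 [[310.7, 186.0], [311.7, 182.7]] tip [351.2 189.7] knob [250.6 221.2]
col 308 [238, 239, 239, 239, 237, 238, 239, 240, 240, 239, 239, 240, 240, 240, 240, 238, 237, 237, 237, 237, 237, 241, 212, 178, 214, 233, 238, 237, 235, 235, 236, 237, 240, 246, 212, 124, 95, 101, 102, 98, 96, 95, 97, 97, 96, 96, 96, 98, 96, 91]
ptr col 349 [129, 130, 129, 129, 129, 130, 131, 132, 131, 132, 131, 132, 130, 131, 133, 133, 135, 136, 135, 135, 135, 136, 138, 136, 136, 135, 135, 136, 137, 98, 85, 100, 101, 101, 103, 106, 98, 97, 101, 103, 101, 95, 92, 99, 104, 107, 105, 103, 104, 113]
tcp px 250 242
212
[... 2368 characters left out ...]
  78  77  77  76  77  77  77  78  77  77  75  76  91 222  27
269  89  22 210 113 118 117 118 118 117 118 117 118 117 118 118 117 118 117 118 117 117 118 117 118 118 117 118 118 105 222  24
272  89  14 218 140 142 140 141 141 140 142 142 141 141 142 142 143 142 142 142 141 142 142 143 142 143 143 142 142 136 232  20
275  88   8 230 151 147 148 148 149 149 149 149 149 148 148 148 149 147 148 149 149 150 150 150 149 150 149 149 149 155 239  15
278  89   3 217 175 169 170 171 170 171 170 170 171 172 171 171 171 171 171 172 172 172 172 172 171 172 172 172 172 178 247   6
281  88   0 239 173 168 168 168 169 169 168 168 168 169 169 169 168 168 167 168 167 168 167 167 168 168 167 168 168 174 251   1
```

The gate edge in both views gives about 0.685 rad while the hand is at 0.741. The ball has slid some 9 mm down between the pads, so the grip is off-centre and too weak. I'll lower the gate again under control and take a firmer, lower grip.

Request:
{"fn": "jog_arm", "kwargs": {
  "deltas": [
    [[-1,-0.5,0.12,-0.38,0],[-1,-1.2,0.28,-1.13,0],[-1,-1.09,0.26,-1.25,0],[-1,-0.96,0.23,-1.35,0],[-1,-0.83,0.2,-1.45,0],[-1,-0.68,0.16,-1.52,0],[-1,-0.53,0.12,-1.4,0],[-1,-0.37,0.09,-1.0,0]]
  ]
}}

```text
time_s: 24.7
tcp_pos: [0.4509, -0.213, 0.0527]
eef_rot: [179.9, -0.1, -13.4]
contact_force: [-20.2, 17.7, 101.1]
gripper_width: 0.0004
gripper_force: 50.4
```

Request:
{"fn": "jog_arm", "kwargs": {
  "deltas": [
    [[-1,0,0,3,0],[-1,0,0,3,0],[-1,0,0,0,0]]
  ]
}}

```text
time_s: 25.08
tcp_pos: [0.4512, -0.2125, 0.1125]
eef_rot: [180.0, -0.3, -13.5]
contact_force: [-0.2, -0.9, -0.1]
gripper_width: 0.0005
gripper_force: 0.0
```

Run:
```python
from h import *
from rack import *
import cv2
s=r.get_state();print(s['tcp_pos'],s['contact_force'],s['gripper_width'])
k=r.camera_info("wrist");i=r.capture("wrist");cv2.imwrite("pics/w_c.png",i);g=cv2.cvtColor(i,cv2.COLOR_BGR2GRAY)
kp=np.array([*T(p,[-.165,-.110]),.04]);u,v=proj("wrist",kp,k).astype(int);print("knob px",u,v)
for row in range(v-30,min(v+40,384),3): print(row," ".join(f"{x:3d}" for x in g[row,u-60:u+61:4]))
for n in("scene","side"):
    i=r.capture(n);h=cv2.cvtColor(i,cv2.COLOR_BGR2HSV)
    N,_,st,c=cv2.connectedComponentsWithStats(cv2.inRange(h,(5,130,90),(18,255,255)))
    print(n,[c[q].round(1).tolist() for q in range(1,N) if st[q,4]>25])
    m=cv2.inRange(h,(0,0,0),(180,255,60));x0,y0=(285,245) if n=="scene" else (233,230)
    N,_,st,c=cv2.connectedComponentsWithStats(m[y0:y0+45,x0:x0+45].copy());print([(st[q].tolist(),(c[q]+[x0,y0]).round(1)) for q in range(1,N) if st[q,4]>20])
```

```text
[ 0.45115773 -0.21249133  0.1125429 ] [-0.15576598 -0.94988739 -0.07625478] 0.0004681803451035014
knob px 250 205
175 112 107 103 112 117 109 109 112 116 114  98  92  93  93 175 238 229  91  96 101 105 102 107 108  98  98  95  95  93  88  86
178 103 105  98 113 116 112 104 110 111 113 108  93  94 103 176 238 229  92  93 100  95 107  98 107 104  93  91  91  92  95  85
181  97 114 107 119 131 119 110 107 100  98  98 111 109 105 178 238 228 102 105 121 108 110 115 104  96  92  87  91  98  93  91
184  97 107 104 117 126 114 112 105 103  96  96 119 115 104 194 202 212 104 103 115 117 107 111 101  94  92  90  86  98  93  95
187 103 102 102 106 110 117 106 100  96 100  99 115 110  48  26  30  28  16 103 102 111 117 105 102  99  88  91  95 101 104 102
190 111 100 106 103 103 101 104  97  96  96 100 110  35  36  38  39  39  35  27 102 110 113 115 102  94  89  89  89  98 104 117
193 111 101 110 106 106 104 101 103  99  93 111 105  35  41  44  45  44  42  39  19 106 107 103 105  92  93  95  97 102 112 111
196 101 100 100 102 100 105 102  98 100  95 105  25  41  44  49  49  48  45  42  34 119 10
[... 1652 characters left out ...]
5  23  37  35  36  35  34  34  36  35  34  35  35
238  34  36  35  35  35  35  36  35  35  35  34  36  14 145  28  23  26  25 145  23  37  36  35  34  35  35  35  34  37  36  35
241  34  35  34  35  36  36  35  35  36  35  37  36  10 151  28  23  25  26 164  17  35  35  35  36  35  36  34  35  36  35  35
244  34  34  35  34  35  34  34  34  36  35  36  36  11 162  29  26  26  26 175  19  34  35  36  35  35  35  35  35  34  36  36
scene [[348.8, 176.3], [361.7, 194.8], [380.5, 217.5]]
[([30, 9, 15, 9, 33], array([321.7, 259.2])), ([12, 18, 13, 13, 123], array([303.3, 269.4]))]
side [[329.8, 177.7], [332.1, 192.4], [330.0, 208.2], [328.0, 226.9]]
[([13, 16, 10, 11, 69], array([250.4, 251.3]))]
```

The ball slipped out and the closed fingers came down on the knob, at 101 N against the 120 N wrist limit. The gate is back down, the knob is where it was, and the bottles are all standing. I regrip deeper and harder, then check the width at each segment.

Request:
{"fn": "jog_arm", "kwargs": {
  "deltas": [
    [[0.6,0,0,0,0],[0.6,0,0,0,0],[0.6,-0.3,0.1,0,0],[0.6,0,0,0,0],[0.6,0,0,0,0],[0.6,0,0,-1.5,0],[0.6,0,0,-1.5,0],[0.6,0,0,0,0]]
  ],
  "force": 50
}}

```text
time_s: 26.22
tcp_pos: [0.4452, -0.2106, 0.0781]
eef_rot: [180.0, 0.2, -13.6]
contact_force: [0.5, -0.6, 1.5]
gripper_width: 0.069
gripper_force: 0.0
```

Request:
{"fn": "jog_arm", "kwargs": {
  "deltas": [
    [[0.6,0.2,-0.1,-1.5,0],[0.6,0,0,-1.5,0],[0.6,0,0,-1.1,0],[0.6,0,0,0,0],[0.6,0,0,0,0]]
  ]
}}

```text
time_s: 26.85
tcp_pos: [0.4487, -0.2118, 0.039]
eef_rot: [180.0, -0.0, -13.5]
contact_force: [-1.0, -0.2, -0.5]
gripper_width: 0.0701
gripper_force: 0.0
```

Request:
{"fn": "jog_arm", "kwargs": {
  "deltas": [
    [[0,0,0,0,0],[-0.5,0,0,0,0],[-1,0,0,0,0],[-1,0,0,0,0],[-1,0,0,0,0],[-1,0,0,0,0]]
  ],
  "force": 50
}}

```text
time_s: 27.6
tcp_pos: [0.4486, -0.2114, 0.0389]
eef_rot: [-180.0, -0.0, -13.5]
contact_force: [0.6, 5.0, 4.4]
gripper_width: 0.0289
gripper_force: 50.0
```

A wider reading lower down, plus an upward push, says the pads bite above the ball's equator. I'll regrip about 1 cm lower.

Request:
{"fn": "jog_arm", "kwargs": {
  "deltas": [
    [[0.2,0,0,0,0],[0.2,0,0,0,0],[0.2,0,0,-0.5,0],[0.2,0,0,-0.5,0],[0,0,0,0,0],[-1,0,0,0,0],[-1,0,0,0,0],[-1,0,0,0,0]]
  ],
  "force": 40
}}

```text
time_s: 28.6
tcp_pos: [0.4486, -0.2114, 0.0288]
eef_rot: [-180.0, -0.0, -13.5]
contact_force: [0.8, 5.4, 0.3]
gripper_width: 0.0301
gripper_force: 40.0
```

Request:
{"fn": "jog_arm", "kwargs": {
  "deltas": [
    [[-1,0,0,0,0],[-1,0,0,0,0]]
  ]
}}

```text
time_s: 28.85
tcp_pos: [0.4486, -0.2114, 0.0288]
eef_rot: [-180.0, -0.0, -13.5]
contact_force: [-0.4, 5.2, 0.2]
gripper_width: 0.0304
gripper_force: 40.0
```

Request:
{"fn": "jog_arm", "kwargs": {
  "deltas": [
    [[-1,0.18,0.03,0.82,0],[-1,0.19,-0.02,0.81,0],[-1,0.26,-0.06,0.8,0],[-1,0.27,-0.06,0.79,0],[-1,0.34,-0.08,0.77,0],[-1,0.34,-0.08,0.75,0],[-1,0,0,0,0]]
  ]
}}

```text
time_s: 29.72
tcp_pos: [0.4644, -0.215, 0.0769]
eef_rot: [180.0, -0.0, -13.6]
contact_force: [1.4, -5.2, -5.0]
gripper_width: 0.0302
gripper_force: 40.0
```

Width holds at 30.2 mm and the force is steady. Continue.

Request:
{"fn": "jog_arm", "kwargs": {
  "deltas": [
    [[-1,0.41,-0.06,0.73,0],[-1,0.42,-0.07,0.72,0],[-1,0.48,-0.11,0.68,0],[-1,0.48,-0.12,0.67,0],[-1,0.54,-0.13,0.63,0],[-1,0.55,-0.13,0.62,0],[-1,0,0,0,0]]
  ]
}}

```text
time_s: 30.6
tcp_pos: [0.4921, -0.2216, 0.1168]
eef_rot: [179.9, 0.1, -13.6]
contact_force: [-0.3, -8.0, -5.7]
gripper_width: 0.0302
gripper_force: 40.0
```

Request:
{"fn": "jog_arm", "kwargs": {
  "deltas": [
    [[-1,0.6,-0.14,0.57,0],[-1,0.6,-0.14,0.56,0],[-1,0.33,-0.08,0.26,0],[-1,0.33,-0.08,0.26,0],[-1,0.33,-0.08,0.25,0],[-1,0,0,0,0],[-1,0,0,0,0]]
  ]
}}

```text
time_s: 31.48
tcp_pos: [0.513, -0.2266, 0.1352]
eef_rot: [179.9, 0.2, -13.6]
contact_force: [-3.4, -6.2, -3.2]
gripper_width: 0.0301
gripper_force: 40.0
```

```bash
cat > m3.py <<'E'
from h import *
from rack import *
import cv2,sys
s=r.get_state();k=r.camera_info("wrist");i=r.capture("wrist");cv2.imwrite(f"pics/w_{sys.argv[1]}.png",i);g=cv2.cvtColor(i,cv2.COLOR_BGR2GRAY)
q=inv(s['tcp_pos'][:2]);b=s['tcp_pos'][2]+.0112-.01
print(s['tcp_pos'],s['contact_force'],s['gripper_width'],s['gripper_force'])
print("r",np.hypot(q[0],b),"y",q[1],"gate ang", np.arctan2(b,-q[0])-np.arctan2(.03,.165))
def Q(th,f,n,y):
    return np.array([*T(p,[-f*np.cos(th)+n*np.sin(th),y]),.010+f*np.sin(th)+n*np.cos(th)])
for th in(.7,.75,.8,.85,.9): print(th,"gate bot/top y-.15",[proj("wrist",Q(th,.124,n,-.15),k).round(1).tolist() for n in(0,.004)],"tip",proj("wrist",Q(th,.127,0,-.1765),k).round(1),"scene gate",proj("scene",Q(th,.124,0,-.1655)).round(1),"L",proj("scene",Q(th,.124,0,.1655)).round(1))
for y,n in((-.15,'gate'),(-.1765,'ptr')):
    c,v=proj("wrist",Q(.81,.124,0,y),k).astype(int);a=max(v-25,0);print(n,"col",c,"from row",a,[int(x) for x in g[a:v+25,c]])
g=cv2.cvtColor(r.capture("scene"),cv2.COLOR_BGR2GRAY)
print("scene cols 330-359")
for row in range(252,272,1): print(row," ".join(f"{x:3d}" for x in g[row,330:360]))
print("scene left cols 262-291")
for row in range(162,186,1): print(row," ".join(f"{x:3d}" for x in g[row,262:292]))
E
python3 m3.py d
```

```text
[ 0.51297312 -0.22656927  0.13522807] [-3.35621038 -6.15620034 -3.18588322] 0.030148051320443195 39.99920725822449
r 0.16850946737372294 y -0.10967520321990878 gate ang 0.7636451566719145
0.7 gate bot/top y-.15 [[309.0, 207.8], [309.9, 205.7]] tip [347.7 211.7] scene gate [344.3 264.4] L [276.2 175.8]
0.75 gate bot/top y-.15 [[310.5, 204.3], [311.5, 201.9]] tip [350.3 208.3] scene gate [346.1 262.6] L [277.6 174.1]
0.8 gate bot/top y-.15 [[312.0, 200.3], [313.0, 197.5]] tip [353.  204.2] scene gate [348.  260.7] L [279.  172.5]
0.85 gate bot/top y-.15 [[313.6, 195.6], [314.6, 192.4]] tip [355.8 199.5] scene gate [350. 259.] L [280.5 170.9]
0.9 gate bot/top y-.15 [[315.2, 190.3], [316.3, 186.6]] tip [358.6 194.1] scene gate [352.  257.2] L [282.1 169.4]
gate col 312 from row 174 [239, 240, 239, 239, 239, 240, 240, 240, 239, 238, 237, 237, 238, 237, 236, 240, 227, 172, 188, 228, 237, 238, 235, 234, 234, 236, 237, 239, 244, 241, 162, 89, 100, 102, 101, 101, 101, 99, 96, 95, 93, 96, 96, 92, 91, 91, 90, 88, 84, 89]
ptr col 352 from row 174 [131, 131, 132, 130, 131, 131, 130, 131, 129, 131
[... 4992 characters left out ...]
 101 104 103 103 101 100  96  94  91  86 111 180 205 204 196 196 195 195 197 197
181 106 106 105 101 100  99 100 104 106 100  96 100 102  97  95  97  99  96  91  87  84 124 191 204 198 197 195 195 195 195
182 101 100 105 105 104  98 100 106 104  98  94  96  99  98  95  96  94  90  87  85  82  86 139 197 202 196 180 195 194 195
183  97 100 101 102 100  99 103 109 103  97  91  93  94  97  98  99  93  89  89  88  88  87  92 155 205 201 195 195 195 194
184  93  99 103 102  97  97 102 105 105  99  93  91  93  99 102 100  95  89  92  91  89  85  83 104 175 205 202 206 194 194
185  96  99 102 102  97  94  96  99 100 102  99  98  99 100 102  97  93  89  91  88  88  87  83  84 115 186 206 202 195 195
```

The grip is firm (30.1 mm, 40 N). Gate angle comes out near 0.757 (wrist 0.755, scene 0.75 to 0.77, hand 0.764), and the pointer near 0.807. I raise it another 0.05 rad.

Request:
{"fn": "jog_arm", "kwargs": {
  "deltas": [
    [[-1,0.17,-0.05,0.12,0],[-1,0.17,-0.05,0.12,0],[-1,0.17,-0.05,0.12,0],[-1,0.17,-0.05,0.12,0],[-1,0,0,0,0],[-1,0,0,0,0]]
  ]
}}

```text
time_s: 32.33
tcp_pos: [0.52, -0.2283, 0.1401]
eef_rot: [180.0, 0.2, -13.6]
contact_force: [-2.5, -5.4, -0.9]
gripper_width: 0.0306
gripper_force: 40.0
```

```bash
python3 m3.py e
python3 - <<'E'
import cv2
from h import *
for n in("scene","side"):
    h=cv2.cvtColor(r.capture(n),cv2.COLOR_BGR2HSV);N,_,st,c=cv2.connectedComponentsWithStats(cv2.inRange(h,(5,130,90),(18,255,255)))
    print(n,[c[q].round(1).tolist() for q in range(1,N) if st[q,4]>25])
E
```

```text
[ 0.51998973 -0.22827065  0.14012383] [-2.49159605 -5.37561176 -0.87584012] 0.030574020216944258 39.99948978424072
r 0.16846117254214446 y -0.10970733160896343 gate ang 0.815424652196733
0.7 gate bot/top y-.15 [[307.3, 215.0], [308.2, 213.1]] tip [344.8 218.9] scene gate [344.3 264.4] L [276.2 175.8]
0.75 gate bot/top y-.15 [[308.7, 211.9], [309.6, 209.6]] tip [347.3 215.7] scene gate [346.1 262.6] L [277.6 174.1]
0.8 gate bot/top y-.15 [[310.1, 208.2], [311.1, 205.5]] tip [349.8 212. ] scene gate [348.  260.7] L [279.  172.5]
0.85 gate bot/top y-.15 [[311.6, 203.8], [312.6, 200.8]] tip [352.4 207.7] scene gate [350. 259.] L [280.5 170.9]
0.9 gate bot/top y-.15 [[313.1, 198.9], [314.1, 195.4]] tip [355.  202.6] scene gate [352.  257.2] L [282.1 169.4]
gate col 310 from row 182 [239, 240, 241, 240, 239, 238, 237, 237, 237, 237, 237, 243, 209, 162, 199, 232, 238, 236, 235, 234, 235, 237, 238, 241, 246, 211, 123, 97, 103, 104, 103, 103, 98, 97, 97, 97, 95, 95, 96, 95, 93, 92, 90, 89, 85, 96, 120, 143, 147, 144]
ptr col 349 from row 182 [131, 131, 131, 131, 131, 132, 131, 131, 132, 130, 
[... 5115 characters left out ...]
 96  99 101  97  95  97  99  98  91  90  87  88  90  93 140 198 204 197 188 191
182 101  99 105 106 103  98  99 105 104  97  94  96  97  97  95  95  93  90  88  87  84  87  87  86  92 157 203 201 200 190
183  98  99 102 101 100  99 104 109 104  96  91  93  93  97  99  99  94  88  88  88  88  90  88  88  85 106 174 207 202 196
184  94  99 104 102  98  97 102 106 105  99  93  92  93  98 103 101  94  89  92  91  89  88  89  90  90  87 117 186 204 199
185  96  99 101 102  97  94  96  99  99 101  99  97  99 100 102  97  94  90  91  88  89  86  85  88  84  82  66 129 194 205
scene [[324.0, 158.4], [364.5, 195.7], [381.5, 216.2]]
side [[329.9, 177.7], [331.9, 192.4], [330.0, 208.3], [327.9, 227.0]]
```

Gate edge: 0.808 in the wrist view and about 0.805 in the scene view. Pointer: 0.80 to 0.81. They are in line, the grip is steady and the bottles are undisturbed, so I hand in.

```bash
python3 -c "
from plant import r
print(r.close_job())"
```

```text
the job is handed in; nothing more can be done
None
```

The bottle is upright in its gap and released, and the gate is held by its knob in line with the pointer (gate about 0.81 rad, pointer 0.80–0.81). My first hold on the knob slipped: the gate fell back and the closed fingers pressed on the knob at about 101 N (wrist limit 120 N) before I took a firmer grip.

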